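Hang the setting gauge on its keeper peg behind the drop flap

TASK

Draw the steel setting gauge out of its slotted block and hang it by its eye on the keeper peg: feel the eye onto the peg and push it gently along so that it lifts the drop flap and the flap falls shut behind it. Before letting go, tug the gauge lightly back against the fallen flap to check that it is caught, then leave it hanging upright and still, everything else undisturbed.

Things in the scene. Friction and masses are not known exactly. Their poses are not given: they have to be found in the camera images.
- gauge_tab (a point): Middle of the finger tab at the top of the setting gauge, where it is taken: pinch across its 24 mm width (own y). The tab is 24 mm wide, 38 mm high, 8 mm thick (own x); this point is 16 mm below the gauge's top, 138 mm above its foot, 58 mm straight above the eye's centre.
- gauge_eye (a point): Centre of the gauge's eye, a plain through hole of 22 mm diameter, axis along own x, in the middle of a round head of 46 mm diameter; 80 mm above the gauge's foot. A neck 12 mm wide joins the head to the tab.
- gauge: The loose steel setting gauge: flat upright plate 8 mm thick (own x), 36 mm wide below, 154 mm tall (own z), 0.14 to 0.26 kg, both faces alike. Origin in the middle of its foot's underside. From the foot up: plate with a notch in each edge, round head with the eye, neck, finger tab.
- block_slot (a point): Middle of the top of the fixed beech block (50 x 75 x 42 mm) where the gauge stands at the start. Its slot, open upwards, is 11 mm (own x) by 39 mm (y) and 35 mm deep; the gauge's foot rests on the slot's floor, the eye 45 mm above this point. Draw it straight up.
- stand: Fixed grey keeper stand. Origin on the bench below peg_nominal; own x runs along the peg from tip to root, so the peg points to -x, roughly at the robot. Foot 110 mm wide, from x = -70 to +50 mm, 10 mm high; upright behind the carrier, 156 mm high. Nothing of it is higher than 33 mm above the peg's axis.
- peg_nominal (a point): Nominal root of the peg on the front face of its dark carrier plate, 145 mm above the bench, axes as the stand's. The carrier sits in slotted holes: real peg, carrier and flap are together up to 6 mm aside (y) and up to 6 mm high or low (z) of this; that offset is not reported, must be felt or seen, and is fixed.
- peg_tip (a point): Nominal tip of the peg, 94 mm in front of peg_nominal, with the same unreported offset (up to 6 mm in y and z). The level peg is 19 mm thick; over its last 20 mm it is a cone down to 3 mm thick. An eye up to 9 mm off centre lands on the cone, which pushes it sideways towards the true axis.
- flap_pin (a point): Nominal middle of the flap's hinge pin (same offset as the peg): 54 mm in front of the carrier's face, 28 mm above the axis, on the +y side. The flap, a steel tongue 17 mm wide, 32 mm long, 30 g, hangs from it at 11 to 28 mm beside the peg's axis, clear of the neck, in the way of the head. Its bracket runs at y = 30 to 35 mm.
- flap (a joint): Angle of the drop flap: 0 hanging shut (it cannot swing towards the peg's tip), growing as it is lifted inwards, at most 1.75. A head pushed along the peg lifts it to about 1.3; it falls behind the gauge when the eye's centre is within about 17 mm of the carrier's face; 4 mm is the stop. Tugged back, the plate meets the flap at about 48 mm.
- tape_1: Bystander: roll of masking tape, 98 mm across, 25 mm high; origin in the middle of its underside. Leave it where it is.
- padlock_1: Bystander: brass padlock lying flat, 63 x 42 x 19 mm; origin in the middle of its underside. Leave it where it is.
- euro_cylinder_1: Bystander: brass lock cylinder lying, 32 x 68 x 17 mm; origin in the middle of its underside. Leave it where it is.
- pin_tin: Bystander: small round metal tin, 46 mm across, 32 mm high; origin in the middle of its underside. Leave it where it is.
- mortice_key_1: Bystander: brass mortice key lying flat, 84 x 31 x 11 mm; origin in the middle of its underside. Leave it where it is.
- spare_cutter: Bystander: toothed steel cutter disc lying flat, 59 mm across, 6 mm high; origin in the middle of its underside. Leave it where it is.
Not all that is in view belongs to the job. Leave any orange look-alike of the part that bears block_slot alone.

How it is judged (in metres and radians):
On the way, in this order (a step that is already met when the one before it is completed fails the run):
1. the gauge is drawn up out of the block (z of gauge in the frame of block_slot above 0.01 m), for 0.1 s.
2. the eye, on the peg, lifts the flap (value of joint flap above 0.6 rad and x of gauge_eye in the frame of peg_nominal above -0.075 m and y of gauge_eye in the frame of peg_nominal between -0.012 and 0.012 m and z of gauge_eye in the frame of peg_nominal between -0.014 and 0.012 m), for 0.05 s.
3. the flap has fallen shut behind the gauge (x of gauge_eye in the frame of peg_nominal between -0.05 and 0 m and y of gauge_eye in the frame of peg_nominal between -0.011 and 0.011 m and z of gauge_eye in the frame of peg_nominal between -0.013 and 0.01 m and value of joint flap below 0.12 rad and x of gauge_eye in the frame of peg_nominal above -0.043 m), for 0.2 s.
4. the gauge, still held, is tugged back against the shut flap (1.5 N or more) (value of joint flap below 0.12 rad and x of gauge_eye in the frame of peg_nominal between -0.052 and -0.044 m and contact force between gauge and flap above 1.5 N and contact force between the fingers and gauge above 1 N), for 0.1 s.
At the end, for the whole second after the job is handed in: The gauge hangs on the peg by its eye between the shut flap (within 0.12 rad of hanging straight) and the carrier, upright within 0.2 rad, at rest (under 0.03 m/s) and released: eye centre 0 to 50 mm in front of peg_nominal along the peg, within 11 mm sideways, from 13 mm below to 10 mm above it (x of gauge_eye in the frame of peg_nominal between -0.05 and 0 m and y of gauge_eye in the frame of peg_nominal between -0.011 and 0.011 m and z of gauge_eye in the frame of peg_nominal between -0.013 and 0.01 m and value of joint flap below 0.12 rad and angle between gauge's own z axis and vertical below 0.2 rad and linear speed of gauge below 0.03 m/s and contact force between the fingers and gauge below 0.1 N); the robot touches nothing.
It fails at once if the gauge pressed against the peg, flap or stand with more than 20 N (contact force between gauge and stand above 20 N).
It fails at once if the robot itself pressing on the stand, peg or flap (more than 5 N) (contact force between any of the fingers, the arm and stand above 5 N).
It fails at once if a bystander moved by more than 25 mm (distance of any of tape_1, padlock_1, euro_cylinder_1, pin_tin, mortice_key_1, spare_cutter from where it was at the start of the episode above 0.025 m).
It also fails if it takes over 72 s, if anything falls off the work surface, if the arm or the gripper's body presses on something with over 40 N, if the wrist force passes 120 N, or if a joint passes its speed limit or range.

ROBOT

A 6-joint arm with a two-finger parallel gripper is mounted at the origin on a cart in front of the work surface, level with it; the furniture and walls round the work are solid. World frame = base frame: x ahead of the robot, y to its left, z up, the work surface at z = 0. Lengths are in m, angles in degrees, forces in N, time in s.
With the tool pointing down it reaches from about 0.35 to 0.875 m from the base axis. Payload 4.2 kg.
Tool frame: the origin (TCP) lies at the very end of the fingers, on their centre line; the grasp point (between the pads) lies 19 mm behind it (arm.tcp_to_grasp is the z of the grasp point in the tool frame, in m); z points along the fingers, y is the line along which they close (so a half turn about z gives the same grasp; the last joint's range is limited). The gripper opens to 85 mm and grips with 20 to 120 N. Pads are 22 mm wide; open, the fingers measure 114 mm over their backs; the gripper's body (76 mm by 85 mm) begins 54 mm behind the grasp point. The pads swing forward as they close: fully open they stand 13 mm farther back than shut.
Start: joints at [-59.611, 22.042, 0.453, 0, -68.411, -14.817], TCP at [0.168, -0.602, 0.231] pointing down, gripper open.
Joint ranges: [-179.83, 179.83], [-69.29, 118.12], [-61.27, 80.66], [-181.25, 117.63], [-171.15, -9.14], [-177.46, 177.46]. Speed limits (degrees/s): [159.86, 159.86, 180, 180, 180, 180].

INTERFACE

Orientations are given as a 3x3 rotation matrix whose columns are the frame's x, y, z axes.
In Python, from bench import monitor, get_image, calibration, order, arm gives the robot as it stands.
- The arm moves only by the tool apply_moves, never from a script. Its argument "increments" is a list of rows, each a list of 3 entries, a list of its own where there are three numbers: the shift along the tool's x, y, z in cm, then the turn about the tool's z in degrees, then the opening in per cent of the stroke, from 0 (shut) to 100 (fully open). In form: [[[x, y, z], yaw, grip], ...]. A call has 1 to 8 rows; each row shifts and turns the commanded pose from where the row before left it, along the tool's axes as they then stand; what a row does not reach is not made up. A row lasts 1/10 s, in which the tool goes at most 50 mm and 8.59 degrees, less where a joint would pass 70% of its speed; a pose out of reach is approached as far as the arm can. A call with a gripper value outside its range is refused whole. The fingers move at their own pace and stop on an object; the grip force is fixed at half the most. Time passes only in rows, so rows that do not move let the fingers close. It gives the time, the measured TCP pose, the force, the opening and the grip force at its end, in the units of the state.
- monitor.read_state(): the state, without advancing time (a new reading comes with each control period).
- get_image(name): name is "side" or "top" or "wrist"; returns the picture (420x560x3 uint8, red, green, blue); there is no depth.
- calibration(name): a dict with "fov_y" (degrees; the focal length in pixels is half the picture's height over the tangent of half this angle, whatever the lens; pixels are square), "cx", "cy" (the principal point, pixels), "k1" (the pictures are not rectified: a ray, as slopes to the right and down, at radius r is drawn at 1 + k1 r^2 times it, then the intrinsics apply), "T" (4x4, takes a point from camera to world coordinates); the wrist camera has in their place "tool_from_camera" (4x4, takes a point from camera to tool coordinates, whose origin is the TCP and whose axes are the flange's). Camera axes: x right, y down, z forward; pixel columns grow to the right and rows downward; lengths in m; the calibration is good to about 2 mm. A picture is of the moment at which its call begins: read the wrist's pose just before it. calibration takes no time and is no camera call.
- order.job_done(): hands the job in; it is judged then, once.
The state is a dict: "clock": time; "q": joint angles; "qd": joint speeds; "tau": joint torques, N m; "ee_pos": TCP position; "eef_rot": TCP orientation; "contact_force": force on the tool from outside, world axes, zero at the start; "ft_torque": the same for the moment, N m; "gripper_width": opening from 0.0 (shut) to 1.0 (fully open); "grip_force": force on a finger pad.
Only numpy, scipy, OpenCV 4.12 (cv2) and the standard library are available. Lean on these libraries where they do the work, as an engineer would, in place of code of your own. Each camera call takes 0.05 s, during which the arm holds its last target. There are 200 camera calls.

## Working session

There is one attempt and no reset: what is moved stays moved. The work goes in short steps, Python scripts to look and compute and a tool call to move; the robot and the scene stay as the last step left them, time stands still between calls to the robot, and variables do not carry over. Pictures are saved under pics/ and viewed, at most 13 in all, crops included, and the job is handed in when it is done.

Besides the shell and the picture viewer there is one more tool, called in YAML: its name, and indented under it one key for each argument. apply_moves: Moves the arm, as the interface text tells. Its arguments: {"type":"object","properties":{"increments":{"type":"array","items":{"type":"array"}}},"required":["increments"]}

```bash
mkdir -p pics
python3 - <<'E'
from bench import *
import cv2
for n in("side","top"):
    cv2.imwrite(f"pics/{n}0.png",get_image(n)[:,:,::-1]); print(n,calibration(n))
print(calibration("wrist")); s=monitor.read_state(); print(s, arm.tcp_to_grasp)
E
```

```text
side {'fov_y': 56.73753090721891, 'cx': 281.42042635298566, 'cy': 209.1678978306835, 'k1': 0.03715982348850999, 'T': array([[-0.71519542,  0.49036595, -0.49803289,  0.95356719],
       [ 0.69892349,  0.50301756, -0.50840858,  0.4985376 ],
       [ 0.00121303, -0.71169837, -0.70248413,  0.8094534 ],
       [ 0.        ,  0.        ,  0.        ,  1.        ]])}
top {'fov_y': 45.74577793424268, 'cx': 284.07018857940795, 'cy': 209.69560823561537, 'k1': -0.010777760593920662, 'T': array([[ 2.18856259e-01, -9.35236505e-01,  2.78270765e-01,
         8.56606250e-02],
       [-9.75756279e-01, -2.10139685e-01,  6.11636811e-02,
        -6.12084580e-02],
       [ 1.27322354e-03, -2.84910500e-01, -9.58553277e-01,
         1.63366150e+00],
       [ 0.00000000e+00,  0.00000000e+00,  0.00000000e+00,
         1.00000000e+00]])}
{'fov_y': 64.82229938108466, 'cx': 280.18270034412535, 'cy': 217.66481185495752, 'k1': -0.07153151405653355, 'tool_from_camera': array([[ 8.75063452e-05, -9.49219010e-01, -3.14616056e-01,
         8.09531784e-02],
       [ 9.99999926e-01, -3.48095349e-05,  3.83159755e-04,
   
[... 298 characters left out ...]
6.84122942e+01, -1.48174961e+01]), 'qd': array([-0.00524658, -0.03929702,  0.16881928,  0.22305697, -0.03576489,
       -0.05679415]), 'tau': array([ 9.41849466e-04, -3.93320203e+01,  1.88929635e+01,  4.19792801e+00,
       -2.57696222e-03,  1.60909519e-05]), 'ee_pos': array([ 0.16765397, -0.60155059,  0.23032158]), 'eef_rot': array([[-9.63339115e-01, -2.68285902e-01, -6.50951454e-04],
       [-2.68286665e-01,  9.63337272e-01,  1.88821645e-03],
       [ 1.20503943e-04,  1.99363436e-03, -9.99998005e-01]]), 'contact_force': array([ 0.91345781,  0.53059896, -0.19193887]), 'ft_torque': array([ 0.0255197 ,  0.00428832, -0.00793473]), 'grip_force': 0.0, 'gripper_width': 0.9987102881621583} -0.0187
```

View pics/side0.png

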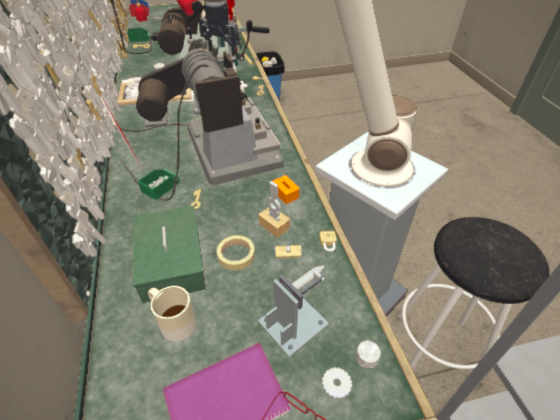

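View pics/top0.png

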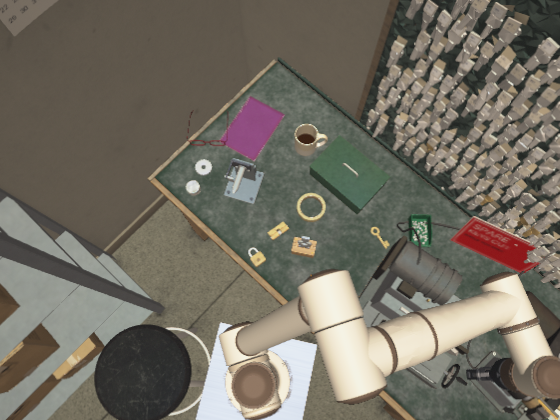

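The side view shows the beech block with the gauge at about (274,221), the orange look-alike at (287,188), and the stand at (292,318) with its peg tip near (322,269). In the top view the block is at (304,245) and the stand at (243,180). Candidates for the gauge's block are beech (274,221) and orange (287,188). I choose beech and check it in a crop.

```bash
cat > h.py <<'E'
import numpy as np, cv2
from bench import *
def K(n):
    c=calibration(n); f=210/np.tan(np.radians(c['fov_y']/2)); return c,f
def camT(n,s=None):
    c,_=K(n)
    if n!='wrist': return c['T']
    T=np.eye(4); T[:3,:3]=s['eef_rot']; T[:3,3]=s['ee_pos']; return T@c['tool_from_camera']
def ray(n,u,v,s=None):
    c,f=K(n); d=np.array([(u-c['cx'])/f,(v-c['cy'])/f]); x=d.copy()
    for _ in range(20): x=d/(1+c['k1']*(x@x))
    T=camT(n,s); return T[:3,3],T[:3,:3]@np.r_[x,1]
def onz(n,u,v,z,s=None):
    o,d=ray(n,u,v,s); return o+d*(z-o[2])/d[2]
def proj(n,P,s=None):
    c,f=K(n); T=np.linalg.inv(camT(n,s)); p=T[:3,:3]@np.asarray(P,float)+T[:3,3]; x=p[:2]/p[2]
    x=x*(1+c['k1']*(x@x)); return np.array([c['cx'],c['cy']])+f*x
def tri(l):
    A=np.zeros((3,3));b=np.zeros(3)
    for o,d in l:
        d=d/np.linalg.norm(d); M=np.eye(3)-np.outer(d,d); A+=M;b+=M@o
    return np.linalg.solve(A,b)
E
python3 - <<'E'
import cv2,numpy as np
a=cv2.imread('pics/side0.png');b=cv2.imread('pics/top0.png')
def c(i,x,y,w,h): return cv2.resize(i[y:y+h,x:x+w],(400,300),interpolation=cv2.INTER_CUBIC)
cv2.imwrite('pics/c1.png',np.vstack([np.hstack([c(a,240,165,80,60+0),c(a,240,260,100,75)]),np.hstack([c(b,270,215,80,60),c(b,200,145,80,60)])]))
E
```

```text
(no output)
```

View pics/c1.png

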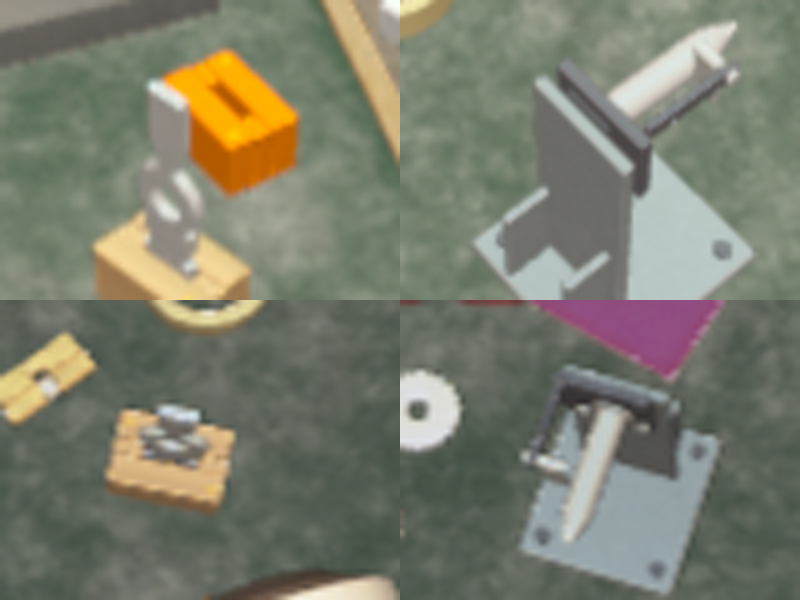

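The crop shows the gauge standing in the beech block (the orange one is empty), with the tab top near side (273.6,182.6) and top (305.6,238). The peg tip is near top (234,193), with the root at about (243,167).

Run:
```python
from h import *
np.set_printoptions(precision=4,suppress=True)
S1=lambda x,y:(240+x/5-.4,165+y/5-.4); S2=lambda x,y:(240+x/4-.4,260+y/4-.4)
T1=lambda x,y:(270+x/5-.4,215+(y-300)/5-.4); T2=lambda x,y:(200+(x-400)/5-.4,145+(y-300)/5-.4)
print('tabtop tri',tri([ray('side',*S1(168,88)),ray('top',*T1(178,413))]),onz('side',*S1(168,88),.161),onz('top',*T1(178,413),.161))
c=[onz('top',*T1(*p),.042) for p in[(125,408),(237,430),(222,497),(107,470)]]
print('block',np.array(c),np.mean(c,0)); d=c[1]-c[0]+c[2]-c[3]; print('ang long',np.degrees(np.arctan2(d[1],d[0])))
print('block side corners',[onz('side',*S1(*p),.042) for p in[(95,248),(250,272)]])
tip=tri([ray('side',*S2(735,25) if 0 else S2(735-400,25)),ray('top',*T2(568,540))]); print('tip',tip, onz('top',*T2(568,540),.145))
print('root',onz('top',*T2(615,408),.145))
f=[onz('top',*T2(*p),.01) for p in[(520,550),(668,593),(719,440)]]; print('foot',np.array(f)); 
e=f[2]-f[1]; print('ang x',np.degrees(np.arctan2(e[1],e[0])),np.linalg.norm(e)); w=f[0]-f[1];print('ang y',np.degrees(np.arctan2(w[1],w[0])),np.linalg.norm(w))
g=[onz('side',*S2(*p),.01) for p in[(472-400,243),(692-400-0,350-0),(752-400,252)]]; print('sidefoot',np.array(g))
for n,P,s in[('tape',(311,206),0),('euro',(278,230),0),('lock',(257,256),0),('tin',(193,187),.03),('cut',(204,167),0),('box',(348,173),.1)]: print(n,onz('top',*P,s))
```

```text
tabtop tri [ 0.4425 -0.0504  0.165 ] [ 0.4404 -0.0555  0.161 ] [ 0.4422 -0.0489  0.161 ]
block [[ 0.4667 -0.0133  0.042 ]
 [ 0.4683 -0.088   0.042 ]
 [ 0.4225 -0.0874  0.042 ]
 [ 0.4236 -0.0106  0.042 ]] [ 0.4453 -0.0498  0.042 ]
ang long -89.80641601579259
block side corners [array([ 0.4687, -0.0868,  0.042 ]), array([ 0.4202, -0.0138,  0.042 ])]
tip [0.5379 0.2021 0.1447] [0.5375 0.2025 0.145 ]
root [0.6305 0.1952 0.145 ]
foot [[0.5643 0.2568 0.01  ]
 [0.5565 0.1503 0.01  ]
 [0.6727 0.142  0.01  ]]
ang x -4.084327586826808 0.11646282756102501
ang y 85.82321323206575 0.10675554114112544
sidefoot [[0.6758 0.1385 0.01  ]
 [0.6333 0.2679 0.01  ]
 [0.5665 0.2527 0.01  ]]
tape [ 0.5931 -0.0442  0.    ]
euro [0.4855 0.0474 0.    ]
lock [0.3831 0.0958 0.    ]
tin [0.5619 0.3615 0.03  ]
cut [0.651  0.3518 0.    ]
box [ 0.6998 -0.1409  0.1   ]
```

Run:
```python
from h import *
np.set_printoptions(precision=3,suppress=True)
for p in[(235,175),(190,120),(275,160)]: print('base',onz('side',*p,0))
o,d=ray('side',240,120); print('plate bottom z .12',onz('side',240,125,.12))
# motor parts: top view vs side view
for a,b in [((217,90),(415,265)),((195,70),(440,270)),((150,98),(395,290))]: print(tri([ray('side',*a),ray('top',*b)]))
s=monitor.read_state();R=s['eef_rot']
P=s['ee_pos']+[0,0,.25]
print(R.T@(np.array([.4447,-.0495,.0])-[*s['ee_pos'][:2],0])*100, proj('side',s['ee_pos']),proj('top',s['ee_pos']))
```

```text
base [ 0.377 -0.306  0.   ]
base [ 0.29  -0.681  0.   ]
base [ 0.229 -0.272  0.   ]
plate bottom z .12 [ 0.29 -0.37  0.12]
[ 0.391 -0.349  0.289]
[ 0.394 -0.418  0.32 ]
[ 0.431 -0.389  0.245]
[-41.5    45.748   0.086] [221.594  57.344] [486.107 372.058]
```

apply_moves:
  increments:
    - [[0,0,-4],0,100]
    - [[0,0,-4],0,100]
    - [[0,0,-4],0,100]
    - [[0,0,-4],0,100]
    - [[0,0,-4],0,100]

```text
clock: 0.6
ee_pos: [0.1677, -0.6016, 0.4326]
eef_rot: [[-0.963, -0.269, -0.0], [-0.269, 0.963, 0.001], [-0.0, 0.001, -1.0]]
contact_force: [0.6, -1.6, 0.4]
gripper_width: 0.999
grip_force: 0.0
```

apply_moves:
  increments:
    - [[0,0,-3],7.8,100]
    - [[0,0,-3],7.8,100]
    - [[-2,4,0],0,100]
    - [[-2,4,0],0,100]
    - [[-2,4,0],0,100]
    - [[-2,4,0],0,100]
    - [[-2,4,0],0,100]
    - [[-2,4,0],0,100]

```text
clock: 1.4
ee_pos: [0.2882, -0.3603, 0.4909]
eef_rot: [[-1.0, 0.001, -0.0], [0.001, 1.0, 0.001], [0.0, 0.001, -1.0]]
contact_force: [0.8, -0.1, -0.4]
gripper_width: 1.003
grip_force: 0.0
```

apply_moves:
  increments:
    - [[-2,4,0],0,100]
    - [[-2,4,0],0,100]
    - [[-2,4,0],0,100]
    - [[-2,4,0],0,100]
    - [[-2,4,0],0,100]
    - [[-2,4,0],0,100]
    - [[-2,4,2],0,100]
    - [[-1,3,4],0,100]

```text
clock: 2.2
ee_pos: [0.4398, -0.0503, 0.4331]
eef_rot: [[-1.0, -0.001, 0.006], [-0.001, 1.0, 0.001], [-0.006, 0.001, -1.0]]
contact_force: [1.1, 0.0, 0.0]
gripper_width: 1.002
grip_force: 0.0
```

apply_moves:
  increments:
    - [[0,0,4],0,100]
    - [[0,0,4],0,100]
    - [[0,0,4],0,100]
    - [[0,0,4],0,100]
    - [[0,0,0],0,100]
    - [[0,0,0],0,100]

```text
clock: 2.8
ee_pos: [0.4383, -0.053, 0.2729]
eef_rot: [[-1.0, 0.0, 0.0], [0.0, 1.0, -0.001], [-0.0, -0.001, -1.0]]
contact_force: [1.0, -0.5, 0.9]
gripper_width: 1.0
grip_force: 0.0
```

Run:
```python
from h import *
s=monitor.read_state(); print(s['ee_pos']);im=get_image('wrist')[:,:,::-1].copy()
for y in(-.012,.012):
  for x in(-.004,.004):
    p=proj('wrist',[.4447+x,-.0495+y,.161],s); print(p); cv2.circle(im,tuple(int(round(v)) for v in p),2,(0,0,255),-1)
cv2.imwrite('pics/w1.png',im)
```

```text
[ 0.43834156 -0.05299214  0.27292731]
[268.05262972 217.07126491]
[268.1663957 226.3779704]
[297.72647937 217.07863933]
[297.56223354 226.38496275]
```

View pics/w1.png

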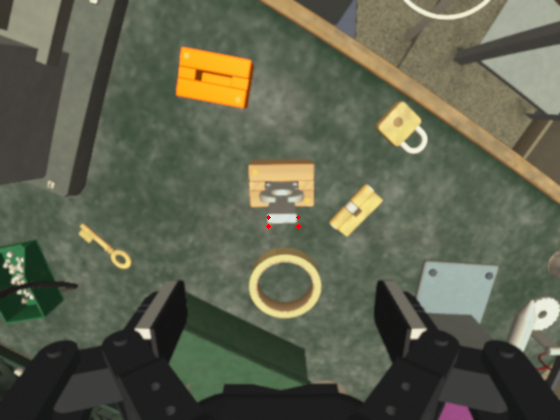

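The tab is at (268–298, 213–222), about 4 px above the prediction, so the gauge is at x≈0.441, y≈-0.0495, yaw≈0.

apply_moves:
  increments:
    - [[-0.3,0.35,3],0,100]
    - [[0,0,3],0,100]
    - [[0,0,3],0,100]
    - [[0,0,2.5],0,100]
    - [[0,0,1.8],0,100]
    - [[0,0,1],0,100]
    - [[0,0,0],0,100]

```text
clock: 3.55
ee_pos: [0.4418, -0.0491, 0.1296]
eef_rot: [[-1.0, 0.0, 0.001], [0.0, 1.0, 0.0], [-0.001, 0.0, -1.0]]
contact_force: [0.2, -0.5, 0.8]
gripper_width: 1.001
grip_force: 0.0
```

Run:
```python
from h import *
s=monitor.read_state(); print(s['ee_pos'],s['contact_force'])
im=get_image('wrist')[:,:,::-1]; a=get_image('side')[:,:,::-1]
cv2.imwrite('pics/w2.png',np.hstack([cv2.resize(im,(400,300)),cv2.resize(a[140:260,200:360],(400,300))]))
```

```text
[ 0.44179422 -0.04909761  0.12964264] [ 0.22929458 -0.52888786  0.80576997]
```

View pics/w2.png

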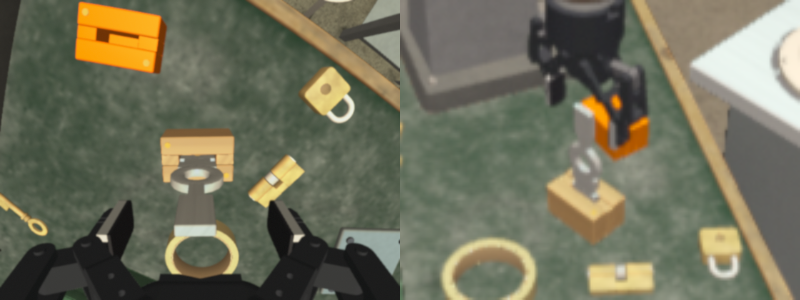

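The tab top at (195,230) in the left image sits centred between the open pads. I'll close.

apply_moves:
  increments:
    - [[0,0,0],0,50]
    - [[0,0,0],0,25]
    - [[0,0,0],0,20]
    - [[0,0,0],0,15]
    - [[0,0,0],0,15]
    - [[0,0,0],0,15]
    - [[0,0,0],0,15]
    - [[0,0,0],0,15]

```text
clock: 4.45
ee_pos: [0.4412, -0.0493, 0.1294]
eef_rot: [[-1.0, 0.0, 0.001], [0.0, 1.0, -0.0], [-0.001, -0.0, -1.0]]
contact_force: [-0.7, -2.2, 3.9]
gripper_width: 0.268
grip_force: 59.1
```

apply_moves:
  increments:
    - [[0,0,-0.5],0,15]
    - [[0,0,-1],0,15]
    - [[0,0,-1.5],0,15]
    - [[0,0,-2],0,15]
    - [[0,0,-2.5],0,15]
    - [[0,0,-2.5],0,15]
    - [[0,0,0],0,15]
    - [[0,0,0],0,15]

```text
clock: 5.25
ee_pos: [0.4404, -0.049, 0.229]
eef_rot: [[-1.0, 0.001, 0.0], [0.001, 1.0, 0.001], [-0.0, 0.001, -1.0]]
contact_force: [0.6, 0.7, -3.3]
gripper_width: 0.268
grip_force: 59.0
```

apply_moves:
  increments:
    - [[-1.5,1.2,0],2,15]
    - [[-2,1.5,0],2.1,15]
    - [[-1.5,1.2,0],0,15]
    - [[-1,1,0],0,15]
    - [[0,0,0],0,15]
    - [[0,0,0],0,15]

```text
clock: 5.85
ee_pos: [0.502, -0.0029, 0.228]
eef_rot: [[-0.997, 0.072, -0.003], [0.072, 0.997, -0.0], [0.003, -0.001, -1.0]]
contact_force: [-0.2, -0.0, -2.3]
gripper_width: 0.266
grip_force: 59.0
```

Run:
```python
from h import *
s=monitor.read_state(); print(s['ee_pos'],s['eef_rot'])
im=get_image('wrist')[:,:,::-1]; a=get_image('side')[:,:,::-1];b=get_image('top')[:,:,::-1]
np.save('s3.npy',s,allow_pickle=True)
for n,i in(('w',im),('s',a),('t',b)): cv2.imwrite(f'pics/raw3{n}.png',i)
cv2.imwrite('pics/w3.png',np.hstack([im[:, 280:], cv2.resize(a[250:370,240:360],(420,420),interpolation=cv2.INTER_CUBIC)]))
print(im.shape)
```

```text
[ 0.50196115 -0.00293291  0.22804103] [[-9.97405649e-01  7.19288963e-02 -2.86442937e-03]
 [ 7.19304592e-02  9.97409550e-01 -4.46280374e-04]
 [ 2.82490876e-03 -6.51162286e-04 -9.99995798e-01]]
(420, 560, 3)
```

View pics/w3.png

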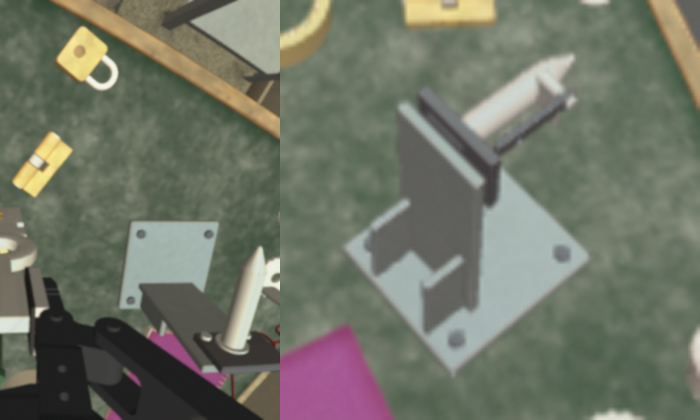

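Run:
```python
from h import *
np.set_printoptions(precision=4,suppress=True)
s=np.load('s3.npy',allow_pickle=True).item()
r=[ray('wrist',540,248.5,s),ray('side',323.2,265.7),ray('top',233.2,192.6)]
print(tri(r),tri(r[:2]),tri(r[1:]),tri([r[0],r[2]]))
f=[onz('wrist',*p,.01,s) for p in[(413,222),(498,222),(400,308)]]; print(np.array(f))
for a,b in((0,1),(0,2)):
  e=f[b]-f[a]; print(np.degrees(np.arctan2(e[1],e[0])),np.linalg.norm(e))
print('peg root',onz('wrist',514,345,.145,s))
for z in(.141,.145,.149): print(z,onz('wrist',540,248.5,z,s),onz('side',323.2,265.7,z),onz('top',233.2,192.6,z))
```

```text
[0.5371 0.2016 0.1432] [0.5363 0.2006 0.1427] [0.5379 0.2019 0.145 ] [0.5383 0.2037 0.1396]
[[0.5556 0.1497 0.01  ]
 [0.5632 0.2541 0.01  ]
 [0.6717 0.14   0.01  ]]
85.82241173704475 0.10466932076021485
-4.767538990747402 0.11646696617157701
peg root [0.6262 0.1939 0.145 ]
0.141 [0.5368 0.2025 0.141 ] [0.5358 0.1995 0.141 ] [0.5387 0.2032 0.141 ]
0.145 [0.5348 0.1991 0.145 ] [0.5383 0.2013 0.145 ] [0.5375 0.2025 0.145 ]
0.149 [0.5328 0.1956 0.149 ] [0.5408 0.2031 0.149 ] [0.5363 0.2018 0.149 ]
```

The peg tip shows at wrist (540,248.5) and side (323,266), which puts it at about (0.537, 0.2015, 0.1435), with the stand yawed about -4.2°.

apply_moves:
  increments:
    - [[0.2,3,0],0,15]
    - [[0.2,4,0],0,15]
    - [[0.3,4,0],0,15]
    - [[0.3,4,0],0,15]
    - [[0.3,3.5,0.7],0,15]
    - [[0.2,2.14,1.5],0,15]
    - [[0,0,2],0,15]
    - [[0,0,0],0,15]

```text
clock: 6.8
ee_pos: [0.5005, 0.2033, 0.1844]
eef_rot: [[-0.997, 0.072, -0.006], [0.072, 0.997, -0.003], [0.006, -0.004, -1.0]]
contact_force: [-0.8, -0.1, -2.7]
gripper_width: 0.271
grip_force: 59.3
```

Run:
```python
from h import *
s=monitor.read_state(); print(s['ee_pos'],s['contact_force'])
im=get_image('wrist')[:,:,::-1]; a=get_image('side')[:,:,::-1].copy();b=get_image('top')[:,:,::-1].copy()
np.save('s4.npy',s,allow_pickle=True)
for n,i in(('w',im),('s',a),('t',b)): cv2.imwrite(f'pics/raw4{n}.png',i)
q=s['ee_pos']+s['eef_rot']@[0,0,.0424]; print(q,proj('side',q),proj('top',q),proj('side',[.537,.2015,.1435]))
cv2.imwrite('pics/w4.png',np.hstack([im[60:,:400][:, 0:400][:300], cv2.resize(a[230:305,280:380],(400,300),interpolation=cv2.INTER_CUBIC)]))
```

```text
[0.50052928 0.20328701 0.18444465] [-0.76113962 -0.13571651 -2.70174465]
[0.50027921 0.20314719 0.14204562] [335.31557114 257.16526379] [230.16220176 203.84874777] [323.60043321 265.84254347]
```

View pics/w4.png

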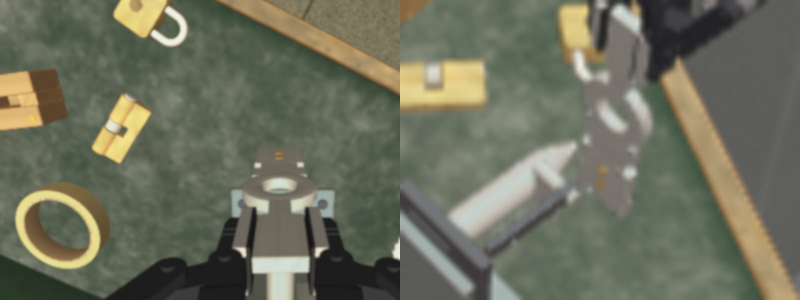

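The eye appears at about side (333,257), within 1–2 px of prediction, and the tip at (324,266.5). They are aligned to within a couple of mm, so I can feel it on.

apply_moves:
  increments:
    - [[-0.5,0.1,-0.1],0,15]
    - [[-0.7,0,0],0,15]
    - [[-0.7,0,0],0,15]
    - [[-0.6,0,0],0,15]
    - [[-0.5,0,0],0,15]
    - [[-0.4,0,0],0,15]
    - [[-0.4,0,0],0,15]
    - [[0,0,0],0,15]

```text
clock: 7.75
ee_pos: [0.5412, 0.2023, 0.1879]
eef_rot: [[-0.997, 0.072, -0.0], [0.072, 0.997, -0.0], [0.0, -0.0, -1.0]]
contact_force: [-0.4, 0.3, -2.0]
gripper_width: 0.266
grip_force: 59.4
```

apply_moves:
  increments:
    - [[-0.3,0,0.1],0,15]
    - [[-0.3,0,0.1],0,15]
    - [[-0.3,0,0],0,15]
    - [[-0.2,0,0],0,15]
    - [[-0.2,0,0],0,15]
    - [[0,0,0],0,15]

```text
clock: 8.35
ee_pos: [0.5534, 0.2009, 0.1851]
eef_rot: [[-0.997, 0.072, -0.002], [0.072, 0.997, -0.001], [0.002, -0.001, -1.0]]
contact_force: [-1.4, -1.5, -5.9]
gripper_width: 0.266
grip_force: 59.0
```

apply_moves:
  increments:
    - [[0,-0.05,0.15],0,15]
    - [[0,0,0],0,15]
    - [[0,0,0],0,15]

```text
clock: 8.65
ee_pos: [0.5539, 0.201, 0.1847]
eef_rot: [[-0.997, 0.072, 0.001], [0.072, 0.997, 0.0], [-0.001, 0.0, -1.0]]
contact_force: [-0.6, -1.8, -5.1]
gripper_width: 0.271
grip_force: 59.3
```

apply_moves:
  increments:
    - [[0,-0.05,0.15],0,15]
    - [[0,0,0],0,15]
    - [[0,0,0],0,15]

```text
clock: 8.95
ee_pos: [0.5544, 0.201, 0.1839]
eef_rot: [[-0.997, 0.072, 0.002], [0.072, 0.997, 0.001], [-0.002, 0.001, -1.0]]
contact_force: [0.4, 0.7, -0.8]
gripper_width: 0.265
grip_force: 59.5
```

apply_moves:
  increments:
    - [[-0.2,0,0],0,15]
    - [[-0.2,0,0],0,15]
    - [[-0.2,0,0],0,15]
    - [[-0.2,0,0],0,15]
    - [[0,0,0],0,15]

```text
clock: 9.45
ee_pos: [0.562, 0.1999, 0.183]
eef_rot: [[-0.997, 0.072, 0.0], [0.072, 0.997, -0.0], [-0.0, 0.0, -1.0]]
contact_force: [-0.5, -0.6, -2.2]
gripper_width: 0.265
grip_force: 59.5
```

apply_moves:
  increments:
    - [[-0.25,0,0],0,15]
    - [[-0.25,0,0],0,15]
    - [[-0.25,0,0],0,15]
    - [[-0.25,0,0],0,15]
    - [[-0.25,0,0],0,15]
    - [[-0.25,0,0],0,15]
    - [[0,0,0],0,15]

```text
clock: 10.15
ee_pos: [0.5769, 0.1987, 0.1829]
eef_rot: [[-0.997, 0.072, -0.0], [0.072, 0.997, -0.0], [0.0, -0.0, -1.0]]
contact_force: [-0.4, 0.1, -1.9]
gripper_width: 0.27
grip_force: 59.5
```

apply_moves:
  increments:
    - [[-0.3,0,0],0,15]
    - [[-0.3,0,0],0,15]
    - [[-0.3,0,0],0,15]
    - [[-0.3,0,0],0,15]
    - [[-0.3,0,0],0,15]
    - [[-0.3,0,0],0,15]
    - [[0,0,0],0,15]

```text
clock: 10.85
ee_pos: [0.5951, 0.1975, 0.183]
eef_rot: [[-0.997, 0.072, 0.0], [0.072, 0.997, 0.0], [-0.0, 0.0, -1.0]]
contact_force: [0.8, -0.1, -2.8]
gripper_width: 0.266
grip_force: 59.4
```

apply_moves:
  increments:
    - [[-0.3,0,0],0,15]
    - [[-0.3,0,0],0,15]
    - [[-0.3,0,0],0,15]
    - [[-0.3,0,0],0,15]
    - [[-0.3,0,0],0,15]
    - [[-0.2,0,0],0,15]
    - [[0,0,0],0,15]

```text
clock: 11.55
ee_pos: [0.6119, 0.1963, 0.183]
eef_rot: [[-0.997, 0.072, 0.0], [0.072, 0.997, 0.0], [-0.0, 0.0, -1.0]]
contact_force: [-0.4, 0.7, -1.4]
gripper_width: 0.269
grip_force: 59.4
```

Run:
```python
from h import *
s=monitor.read_state(); print(s['ee_pos'],s['contact_force'])
a=get_image('side')[:,:,::-1];b=get_image('top')[:,:,::-1]
cv2.imwrite('pics/w5.png',np.hstack([cv2.resize(a[230:320,260:350],(400,400),interpolation=cv2.INTER_CUBIC),cv2.resize(b[150:210,205:265],(400,400),interpolation=cv2.INTER_CUBIC)]))
```

```text
[0.61186391 0.19626011 0.18302318] [-0.43916056  0.7313843  -1.40238074]
```

View pics/w5.png

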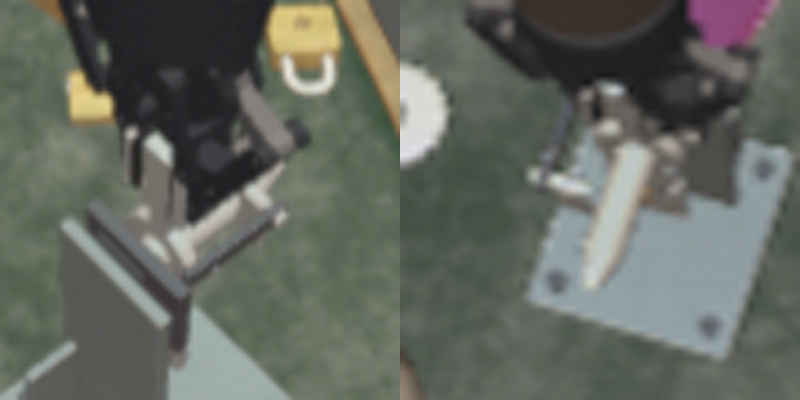

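The gauge's head is on the peg near the carrier, with the tab at side crop (165,165) and the peg in the clear. I'll push the last few mm.

apply_moves:
  increments:
    - [[-0.2,0,0],0,15]
    - [[-0.2,0,0],0,15]
    - [[-0.2,0,0],0,15]
    - [[-0.2,0,0],0,15]
    - [[-0.1,0,0],0,15]
    - [[0,0,0],0,15]

```text
clock: 12.25
ee_pos: [0.6206, 0.1956, 0.183]
eef_rot: [[-0.997, 0.072, -0.0], [0.072, 0.997, -0.0], [0.0, -0.0, -1.0]]
contact_force: [0.5, -0.0, -1.7]
gripper_width: 0.266
grip_force: 59.4
```

apply_moves:
  increments:
    - [[-0.1,0,0],0,15]
    - [[-0.1,0,0],0,15]
    - [[0,0,0],0,15]
    - [[0,0,0],0,15]
    - [[0,0,0],0,15]

```text
clock: 12.75
ee_pos: [0.6225, 0.1955, 0.1831]
eef_rot: [[-0.997, 0.072, -0.0], [0.072, 0.997, -0.0], [0.0, -0.0, -1.0]]
contact_force: [-0.6, 0.3, -1.8]
gripper_width: 0.268
grip_force: 59.4
```

Run:
```python
from h import *
s=monitor.read_state(); print(s['ee_pos'],s['contact_force'])
a=get_image('side')[:,:,::-1];b=get_image('top')[:,:,::-1];w=get_image('wrist')[:,:,::-1]
cv2.imwrite('pics/w6.png',np.hstack([cv2.resize(a[230:320,260:350],(400,400),interpolation=cv2.INTER_CUBIC),cv2.resize(w[130:330,200:400],(400,400),interpolation=cv2.INTER_CUBIC)]))
```

```text
[0.62246201 0.1955042  0.18307697] [-0.60931484  0.26772997 -1.79088906]
```

View pics/w6.png

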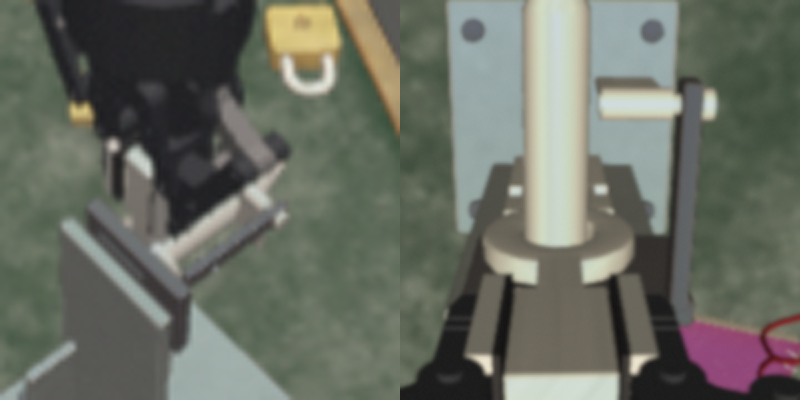

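The wrist crop shows the flap hanging shut from its pin at (640–710,100), in front of the head, with the head close to the carrier. Now the tug back.

apply_moves:
  increments:
    - [[0.4,0,0],0,15]
    - [[0.5,0,0],0,15]
    - [[0.5,0,0],0,15]
    - [[0.5,0,0],0,15]
    - [[0.5,0,0],0,15]
    - [[0.5,0,0],0,15]
    - [[0.3,0,0],0,15]
    - [[0,0,0],0,15]

```text
clock: 13.7
ee_pos: [0.5902, 0.1979, 0.1833]
eef_rot: [[-0.997, 0.072, 0.0], [0.072, 0.997, 0.0], [-0.0, 0.0, -1.0]]
contact_force: [0.2, 0.4, -0.7]
gripper_width: 0.269
grip_force: 59.4
```

apply_moves:
  increments:
    - [[0.15,0,0],0,15]
    - [[0.15,0,0],0,15]
    - [[0,0,0],0,15]
    - [[0,0,0],0,15]

```text
clock: 14.1
ee_pos: [0.5877, 0.198, 0.1831]
eef_rot: [[-0.997, 0.072, 0.0], [0.072, 0.997, -0.0], [-0.0, -0.0, -1.0]]
contact_force: [-0.2, 0.5, -1.9]
gripper_width: 0.269
grip_force: 59.4
```

apply_moves:
  increments:
    - [[0.15,0,0],0,15]
    - [[0.1,0,0],0,15]
    - [[0.1,0,0],0,15]
    - [[0,0,0],0,15]
    - [[0,0,0],0,15]

```text
clock: 14.6
ee_pos: [0.5841, 0.1983, 0.1831]
eef_rot: [[-0.997, 0.072, 0.0], [0.072, 0.997, 0.0], [-0.0, 0.0, -1.0]]
contact_force: [0.5, 0.3, -2.7]
gripper_width: 0.269
grip_force: 59.4
```

apply_moves:
  increments:
    - [[0.1,0,0],0,15]
    - [[0,0,0],0,15]
    - [[0,0,0],0,15]

```text
clock: 14.9
ee_pos: [0.5831, 0.1983, 0.1831]
eef_rot: [[-0.997, 0.072, 0.0], [0.072, 0.997, 0.0], [-0.0, 0.0, -1.0]]
contact_force: [1.4, 0.1, -1.2]
gripper_width: 0.271
grip_force: 59.4
```

apply_moves:
  increments:
    - [[0.1,0,0],0,15]
    - [[0,0,0],0,15]
    - [[0,0,0],0,15]

```text
clock: 15.2
ee_pos: [0.5821, 0.1984, 0.1831]
eef_rot: [[-0.997, 0.072, 0.0], [0.072, 0.997, -0.0], [-0.0, -0.0, -1.0]]
contact_force: [0.3, -0.5, -1.9]
gripper_width: 0.266
grip_force: 59.4
```

apply_moves:
  increments:
    - [[0.1,0,0],0,15]
    - [[0,0,0],0,15]
    - [[0,0,0],0,15]

```text
clock: 15.5
ee_pos: [0.5811, 0.1985, 0.1831]
eef_rot: [[-0.997, 0.072, 0.0], [0.072, 0.997, 0.0], [-0.0, 0.0, -1.0]]
contact_force: [0.3, -0.8, -2.9]
gripper_width: 0.265
grip_force: 59.4
```

Run:
```python
from h import *
s=monitor.read_state(); print(s['ee_pos'],s['contact_force'])
a=get_image('side')[:,:,::-1];w=get_image('wrist')[:,:,::-1]
cv2.imwrite('pics/w7.png',np.hstack([cv2.resize(a[230:320,260:350],(400,400),interpolation=cv2.INTER_CUBIC),cv2.resize(w[130:330,200:400],(400,400),interpolation=cv2.INTER_CUBIC)]))
```

```text
[0.58107223 0.19848116 0.1831088 ] [ 0.31440535 -0.84903426 -2.93379065]
```

View pics/w7.png

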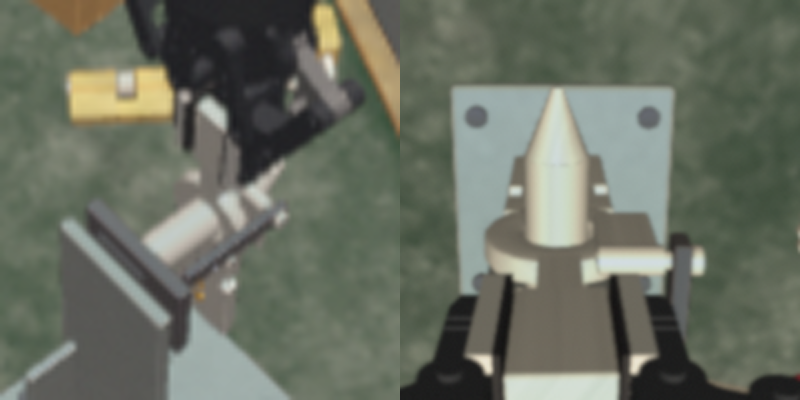

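The flap tongue at crop (630,225) hangs just in front of the head, about to touch. I'll keep going in 1 mm steps.

apply_moves:
  increments:
    - [[0.1,0,0],0,15]
    - [[0,0,0],0,15]
    - [[0,0,0],0,15]

```text
clock: 15.9
ee_pos: [0.5801, 0.1985, 0.1831]
eef_rot: [[-0.997, 0.072, 0.0], [0.072, 0.997, -0.0], [-0.0, -0.0, -1.0]]
contact_force: [1.1, -0.3, -2.4]
gripper_width: 0.271
grip_force: 59.4
```

apply_moves:
  increments:
    - [[0.1,0,0],0,15]
    - [[0,0,0],0,15]
    - [[0,0,0],0,15]

```text
clock: 16.2
ee_pos: [0.5794, 0.1986, 0.1832]
eef_rot: [[-0.997, 0.072, 0.001], [0.072, 0.997, 0.0], [-0.001, 0.0, -1.0]]
contact_force: [1.3, -0.8, -2.5]
gripper_width: 0.269
grip_force: 59.4
```

Run:
```python
from h import *
s=monitor.read_state(); print(s['ee_pos'],s['contact_force'],onz('wrist',278,175,.1425,{**s,'ee_pos':np.array([.58107,.19848,.1831])}))
```

```text
[0.57936646 0.19863932 0.18316415] [ 1.31720356 -0.8365034  -2.50868349] [0.53522055 0.20194215 0.1425    ]
```

apply_moves:
  increments:
    - [[0.1,0,0],0,15]
    - [[0,0,0],0,15]
    - [[0,0,0],0,15]

```text
clock: 16.5
ee_pos: [0.5789, 0.1987, 0.1833]
eef_rot: [[-0.997, 0.072, 0.002], [0.072, 0.997, 0.0], [-0.002, 0.0, -1.0]]
contact_force: [4.6, -1.3, -4.2]
gripper_width: 0.268
grip_force: 59.3
```

apply_moves:
  increments:
    - [[0.05,0,0],0,15]
    - [[0,0,0],0,15]
    - [[0,0,0],0,15]
    - [[0,0,0],0,15]

```text
clock: 16.9
ee_pos: [0.5787, 0.1987, 0.1833]
eef_rot: [[-0.997, 0.072, 0.002], [0.072, 0.997, 0.0], [-0.002, 0.001, -1.0]]
contact_force: [5.7, -2.3, -3.5]
gripper_width: 0.267
grip_force: 59.2
```

The flap holds against 5 N. Now ease forward, set the eye down on the peg and release.

apply_moves:
  increments:
    - [[-0.3,0,0],0,15]
    - [[-0.5,0,0],0,15]
    - [[-0.5,0,0],0,15]
    - [[-0.5,0,0],0,15]
    - [[-0.2,0,0.05],0,15]
    - [[0,0,0.05],0,15]
    - [[0,0,0],0,15]
    - [[0,0,0],0,15]

```text
clock: 17.7
ee_pos: [0.5973, 0.1973, 0.182]
eef_rot: [[-0.997, 0.072, -0.0], [0.072, 0.997, -0.0], [0.0, -0.0, -1.0]]
contact_force: [0.6, -0.2, -3.1]
gripper_width: 0.265
grip_force: 59.5
```

apply_moves:
  increments:
    - [[0,0,0.05],0,15]
    - [[0,0,0.05],0,15]
    - [[0,0,0],0,15]
    - [[0,0,0],0,15]

```text
clock: 18.1
ee_pos: [0.5976, 0.1973, 0.1817]
eef_rot: [[-0.997, 0.072, 0.0], [0.072, 0.997, 0.0], [-0.0, 0.0, -1.0]]
contact_force: [-1.4, -0.8, 2.0]
gripper_width: 0.266
grip_force: 59.8
```

The eye now rests on the peg. I'll relieve it slightly and open.

apply_moves:
  increments:
    - [[0,0,-0.03],0,15]
    - [[0,0,0],0,28]
    - [[0,0,0],0,32]
    - [[0,0,0],0,40]
    - [[0,0,0],0,50]
    - [[0,0,0],0,60]
    - [[0,0,0],0,60]
    - [[0,0,0],0,60]

```text
clock: 18.9
ee_pos: [0.5976, 0.1973, 0.1814]
eef_rot: [[-0.997, 0.072, 0.0], [0.072, 0.997, 0.0], [-0.0, 0.0, -1.0]]
contact_force: [-0.0, 0.4, 1.0]
gripper_width: 0.599
grip_force: 0.0
```

apply_moves:
  increments:
    - [[0,0,-0.5],0,60]
    - [[0,0,-1.5],0,60]
    - [[0,0,-2.5],0,60]
    - [[0,0,-3],0,60]
    - [[0,0,-3],0,60]
    - [[0,0,-3],0,60]
    - [[0,0,0],0,60]
    - [[0,0,0],0,60]

```text
clock: 19.7
ee_pos: [0.5976, 0.1974, 0.3173]
eef_rot: [[-0.997, 0.072, 0.001], [0.072, 0.997, 0.001], [-0.001, 0.002, -1.0]]
contact_force: [0.9, 0.1, 0.1]
gripper_width: 0.6
grip_force: 0.0
```

Run:
```python
from h import *
s=monitor.read_state(); print(s['ee_pos'],s['contact_force'],s['gripper_width'])
a=get_image('side')[:,:,::-1];w=get_image('wrist')[:,:,::-1]
cv2.imwrite('pics/w8.png',np.hstack([cv2.resize(a[230:320,260:350],(400,400),interpolation=cv2.INTER_CUBIC),cv2.resize(w[80:330,155:405],(400,400),interpolation=cv2.INTER_CUBIC)]))
```

```text
[0.59756804 0.19742612 0.31731512] [0.90375966 0.07482014 0.14050343] 0.5996684911419428
```

View pics/w8.png

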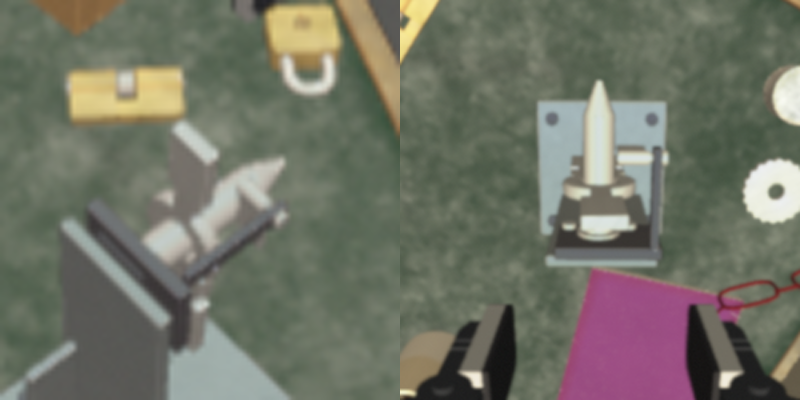

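The gauge hangs upright on the peg between the shut flap and the carrier, with the gripper clear. I'll let it settle and hand in.

apply_moves:
  increments:
    - [[0,0,0],0,60]
    - [[0,0,0],0,60]
    - [[0,0,0],0,60]
    - [[0,0,0],0,60]
    - [[0,0,0],0,60]
    - [[0,0,0],0,60]
    - [[0,0,0],0,60]
    - [[0,0,0],0,60]

```text
clock: 20.6
ee_pos: [0.5976, 0.1973, 0.3164]
eef_rot: [[-0.997, 0.072, 0.0], [0.072, 0.997, 0.0], [-0.0, 0.0, -1.0]]
contact_force: [-0.4, 0.2, 0.1]
gripper_width: 0.603
grip_force: 0.0
```

apply_moves:
  increments:
    - [[0,0,0],0,60]
    - [[0,0,0],0,60]
    - [[0,0,0],0,60]
    - [[0,0,0],0,60]
    - [[0,0,0],0,60]
    - [[0,0,0],0,60]
    - [[0,0,0],0,60]
    - [[0,0,0],0,60]

```text
clock: 21.4
ee_pos: [0.5976, 0.1973, 0.3164]
eef_rot: [[-0.997, 0.072, 0.0], [0.072, 0.997, 0.0], [-0.0, 0.0, -1.0]]
contact_force: [0.2, 0.4, 0.2]
gripper_width: 0.597
grip_force: 0.0
```

apply_moves:
  increments:
    - [[0,0,0],0,60]
    - [[0,0,0],0,60]
    - [[0,0,0],0,60]
    - [[0,0,0],0,60]
    - [[0,0,0],0,60]
    - [[0,0,0],0,60]
    - [[0,0,0],0,60]
    - [[0,0,0],0,60]

```text
clock: 22.2
ee_pos: [0.5976, 0.1973, 0.3164]
eef_rot: [[-0.997, 0.072, 0.0], [0.072, 0.997, -0.0], [-0.0, -0.0, -1.0]]
contact_force: [1.1, -0.9, 0.0]
gripper_width: 0.599
grip_force: 0.0
```

Run:
```python
from h import *
a=get_image('wrist').astype(int)
for _ in range(6): b=get_image('wrist').astype(int)
print(abs(a-b)[100:260,230:310].mean(), abs(a-b)[100:260,100:180].mean())
print(order.job_done())
```

```text
0.4184375 0.436171875
the job is handed in; nothing more can be done
None
```

The gauge hangs upright and still on the keeper peg behind the shut flap, which held a tug of about 5 N before release; the job is handed in at about 22 s, but the hand-in returned no verdict.

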